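Draw the glass filter plate from the sensor hood and present it label end up

ROBOT

A 7-joint arm with a two-finger parallel gripper is mounted at the origin on the work surface. World frame = base frame: x ahead of the robot, y to its left, z up, the work surface at z = 0. Lengths are in m, angles in rad, forces in N, time in s.
With the tool pointing down it reaches from about 0.35 to 0.9 m from the base axis. Payload 19.9 kg.
Tool frame: the origin (TCP) lies between the finger pads; the fingertips stand 19 mm ahead of it and the grasp point (between the pads) is the TCP; z points along the fingers, y is the direction in which the jaws open and shut (so a half turn about z gives the same grasp; the last joint's range is limited). The gripper opens to 94 mm and grips with 3 to 60 N. Pads are 16 mm wide; open, the fingers measure 119 mm over their backs; the gripper's body (75 mm by 177 mm) begins 78 mm behind the grasp point.
Start: joints at [1.109, 0.417, -0.01, 1.614, 0.005, 1.111, -0.053], TCP at [0.255, -0.571, 0.224] pointing down, gripper open.
Joint ranges: [-2.81, 2.81], [-0.39, 2.02], [-1.27, 1.25], [0.06, 2.57], [-1.19, 4.33], [0.19, 2], [-2.82, 2.82]. Speed limits (rad/s): [1.89, 1.89, 2.39, 2.39, 3.01, 3.01, 3.01].

INTERFACE

Orientations are given as a 3x3 rotation matrix whose columns are the frame's x, y, z axes.
In Python, from rig import robot gives the robot as it stands. Calls block until the motion is done:
- robot.move_ptp(position, orientation): joint-space move of the TCP to a pose.
- robot.move_linear(position, velocity=0.15, frame=None, threshold=None): straight line of the TCP; frame=None keeps the orientation; velocity is the mean speed in m/s. With threshold (N) it stops when the force on the tool has changed by that much, and returns True; else False.
- robot.goto_joints(angles): joint-space move.
- robot.gripper_to(opening): finger opening in m; the grip force is fixed at half the most; returns when the fingers have stopped.
- robot.pause(seconds).
- robot.ik(position, orientation): joint angles nearest the present ones, or None.
- robot.get_state(): the state.
- robot.grab_frame(name): name is "scene" or "top" or "wrist"; returns the picture (420x560x3 uint8, red, green, blue); there is no depth.
- robot.camera_info(name): a dict with "fx", "fy", "cx", "cy" (pixels), "rvec" (rotation vector, rad) and "tvec" (3), from world to camera coordinates, as OpenCV has them. Camera axes: x right, y down, z forward; pixel columns grow to the right and rows downward; lengths in m; the calibration is good to about 2 mm. A picture is of the moment at which its call begins: read the wrist's pose just before it. camera_info takes no time and is no camera call; for the wrist camera it gives the pose at the moment of the call.
A pose or a line that the arm cannot do raises robot.PlanningError and nothing moves.
- robot.sign_off(): hands the job in, once; it reports no verdict.
The state is a dict: "time": time; "qpos": joint angles; "joint_vel": joint speeds; "effort": joint torques, N m; "ee_pos": TCP position; "tool_rot": TCP orientation; "force": force on the tool from outside, world axes, zero at the start; "moment": the same for the moment, N m; "opening": finger opening in m.
Only numpy, scipy, OpenCV 4.12 (cv2) and the standard library are available. Lean on these libraries where they do the work, as an engineer would, in place of code of your own. Each camera call takes 0.05 s, during which the arm holds its last target. There are 200 camera calls.

TASK

Take hold of the glass plate that sits under the black hood of the test jig and draw it straight out along its bed until it is wholly clear of the hood. Find its frosted label end by the small notch in one corner; then hold the plate by its clear part, fingers off the frosted end, at least 15 cm above the bench, label side up and tipped about 45 degrees with the frosted end uppermost, and finish still holding it steady there. Leave the other plate and everything else on the bench where it is, and do not drop any glass.

Things in the scene. Friction and masses are not known exactly. Their poses are not given: they have to be found in the camera images.
- plate_a: Clear glass plate 120 x 46 x 6 mm, about 83 g. Origin: centre of its underside; x along its length to the frosted end, y across, z up out of the label side (up at the start). The last 30 mm at +x are frosted, a little whiter than the clear 90 mm; the +x, +y corner has a 10 x 10 mm square notch. The other plate is identical; either may be the one under the hood.
- plate_b: The other glass plate, identical in all respects to plate_a, with the same axes. It may lie the other way round.
- jig: Test jig fixed to the bench: dark steel base 270 (x) x 190 (y) x 6 mm; origin: centre of its underside, z up. Two bars (beds), 28 mm wide, tops 34 mm above the bench, run along x from -125 to +130 mm at y = +52.5 (hooded) and -52.5 mm (open above). A plate lies lengthwise on each, overhanging the bar 9 mm a side, with free air below down to the base.
- hood_mouth (a point): On the hooded bed's top, mid-width, in the plane of the hood's open mouth (jig x +30, y +52.5, z 34 mm); axes as the jig's. The black hood goes from here 100 mm to +x, back closed: side walls 52 mm apart inside, 60 outside, roof underside 48 and top 52 mm above the bench; on it, 68 mm in, a sensor head 28 mm across, up to 74 mm above the bench.
- bed_front (a point): On the hooded bed's top, mid-width, at its front end, 155 mm from the mouth towards the jig's -x; axes as the jig's. At the start the hooded plate sticks out of the mouth towards here by 46 to 56 mm. It slides out this way with only friction; wholly clear of the hood when its middle is 60 mm or more in front of the mouth.
- breadboard: White solderless breadboard with chips, 165 x 55 x 20 mm, lying beside the jig's -y edge, not part of the job. Origin under its centre, x along its length.
- toy_car: Blue toy car, 74 x 30 x 24 mm, beside the jig's +y edge, not part of the job. Origin under its centre.
- screwdriver: Screwdriver 160 mm long, lying beyond the toy car, not part of the job. Origin under it, x along it.
- parts_jar: Small jar, 52 mm across, 70 mm high, not part of the job. Origin at its underside.
- tape_roll: Black tape roll, 68 mm across, 18 mm high, not part of the job. Origin at its underside.
- mug: White mug, 76 mm across, 90 mm high, not part of the job. Origin at its underside.
- multimeter: Yellow multimeter lying flat, 140 x 75 x 40 mm, not part of the job. Origin under its centre.

How it is judged:
On the way:
1. the plate from under the hood is drawn out along its bed until wholly clear of the hood, before it is lifted (((x of plate_a in the frame of jig below -0.029 m and y of plate_a in the frame of jig between 0.0225 and 0.0825 m and height (world z) of plate_a below 0.07 m) or (x of plate_b in the frame of jig below -0.029 m and y of plate_b in the frame of jig between 0.0225 and 0.0825 m and height (world z) of plate_b below 0.07 m))), for 0.05 s.
At the end, for the whole second after the job is handed in: The hooded plate is gripped on its clear part (grasp point 10 mm or more short of the frost), middle over 140 mm up, frosted end raised 30 degrees or more, label side up and tipped under 69 degrees, still, clear of the jig; the other plate on its open bed, moved under 20 mm (((height (world z) of plate_a above 0.14 m and angle between plate_a's own x axis and vertical below 1.06 rad and angle between plate_a's own z axis and vertical below 1.2 rad and contact force between plate_a and the fingers above 1 N and x of the grasp point in the frame of plate_a below 0.02 m and contact force between plate_a and jig below 0.1 N and linear speed of plate_a below 0.03 m/s and angular speed of plate_a below 0.25 rad/s and y of plate_b in the frame of jig below -0.03 m and distance of plate_b from where it was at the start of the episode below 0.02 m and height (world z) of plate_b below 0.045 m) or (height (world z) of plate_b above 0.14 m and angle between plate_b's own x axis and vertical below 1.06 rad and angle between plate_b's own z axis and vertical below 1.2 rad and contact force between plate_b and the fingers above 1 N and x of the grasp point in the frame of plate_b below 0.02 m and contact force between plate_b and jig below 0.1 N and linear speed of plate_b below 0.03 m/s and angular speed of plate_b below 0.25 rad/s and y of plate_a in the frame of jig below -0.03 m and distance of plate_a from where it was at the start of the episode below 0.02 m and height (world z) of plate_a below 0.045 m))); the arm keeps its last pose, push and grip.
It fails at once if a glass plate falls off its bed or is dropped (height (world z) of any of plate_a, plate_b below 0.02 m).
It fails at once if a bystander is moved by more than 30 mm (distance of any of breadboard, toy_car, screwdriver, parts_jar, tape_roll, mug, multimeter from where it was at the start of the episode above 0.03 m).
It fails at once if the glass plate on the open bed is moved (both plates off their places) (distance of each of plate_a, plate_b from where it was at the start of the episode above 0.025 m).
It also fails if it takes over 48 s, if anything falls off the work surface, if the arm or the gripper's body presses on something with over 40 N, if the wrist force passes 120 N, or if a joint passes its speed limit or range.

## Working session

There is one attempt and no reset: what is moved stays moved. The work goes in short steps, each a Python script; the robot and the scene stay as the last script left them, time stands still between calls to the robot, and variables do not carry over. Pictures are saved under pics/ and viewed, about 8 in all and at most 12, crops included, and the job is handed in when it is done.

```bash
mkdir -p pics; ls
python3 - <<'E'
from rig import robot
import cv2
for n in("top","scene"):
    f=robot.grab_frame(n); cv2.imwrite(f"pics/{n}0.png",f[:,:,::-1])
    print(n,robot.camera_info(n))
s=robot.get_state();print(s['time'],s['ee_pos'],s['tool_rot'],s['opening'])
E
```

```text
pics
top {'fx': 384.9838058754262, 'fy': 384.9838058754262, 'cx': 279.4565957717131, 'cy': 210.8520858281591, 'rvec': array([ 2.12707471, -2.12911445,  0.18928942]), 'tvec': array([0.00337179, 0.54508299, 0.90918239])}
scene {'fx': 539.8334785995552, 'fy': 539.8334785995552, 'cx': 282.7508116707662, 'cy': 202.24510848601287, 'rvec': array([ 2.40013445,  0.70351023, -0.23700083]), 'tvec': array([-0.46369587, -0.18743924,  1.74623396])}
0.1 [ 0.25458456 -0.57045252  0.22390561] [[ 9.13175893e-01  4.07565357e-01 -5.18261049e-04]
 [ 4.07565678e-01 -9.13175402e-01  9.50588956e-04]
 [-8.58361141e-05 -1.07928033e-03 -9.99999414e-01]] 0.09430758309071112
```

View pics/top0.png

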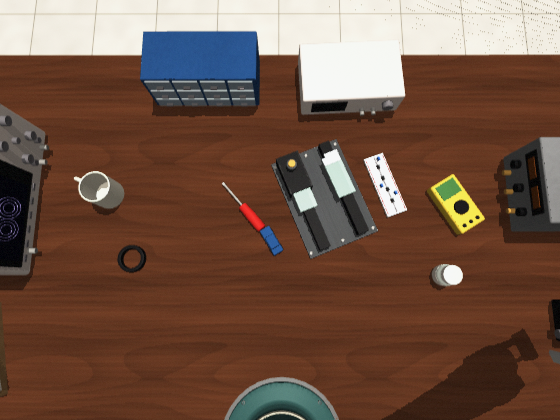

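View pics/scene0.png

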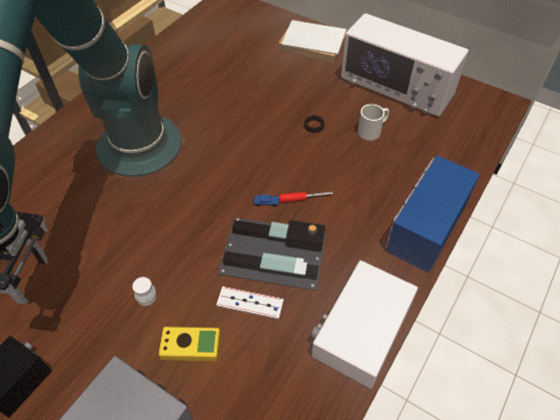

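The top view shows the jig at about px (325,200). The hood is far left at (292,172), with the clear plate sticking out at (305,200) towards the robot. The open plate is on the right, frosted end far. Next, a rough jig pose, then a wrist look.

```bash
cat > h.py <<'E'
import numpy as np, cv2
from rig import robot
def ray(info,uv,z):
    R=cv2.Rodrigues(np.array(info['rvec']))[0]; c=-R.T@info['tvec']
    out=[]
    for u,v in np.atleast_2d(uv):
        d=R.T@np.array([(u-info['cx'])/info['fx'],(v-info['cy'])/info['fy'],1]); out.append(c+d*(z-c[2])/d[2])
    return np.array(out)
def proj(info,P):
    K=np.array([[info['fx'],0,info['cx']],[0,info['fy'],info['cy']],[0,0,1.]])
    return cv2.projectPoints(np.atleast_2d(P).astype(float),np.array(info['rvec']),np.array(info['tvec']),K,None)[0][:,0]
def down(yaw):  # tool x along yaw, z down
    c,s=np.cos(yaw),np.sin(yaw); return np.array([[c,s,0],[s,-c,0],[0,0,-1.]])
E
python3 - <<'E'
from h import *
i=robot.camera_info("top")
P=ray(i,[(275,165),(336,141),(377,231),(312,257)],.006);print(P.round(3))
print(np.linalg.norm(np.roll(P,-1,0)-P,axis=1))
w=robot.camera_info("wrist");s=robot.get_state()
R=cv2.Rodrigues(w['rvec'])[0];c=-R.T@w['tvec']
print('cam in tool',s['tool_rot'].T@(c-s['ee_pos']),'\n',(R@s['tool_rot']).round(2),w['fx'])
m=(P[0]+P[1]+P[2]+P[3])/4;yaw=np.arctan2(*(P[0]+P[1]-P[2]-P[3])[[1,0]]);print(m,np.degrees(yaw))
for y in(yaw,yaw+np.pi):
  for z in (.04,.2,.3):print(robot.ik([m[0],m[1]+.05,z],down(y)))
E
```

```text
[[ 0.677  0.015  0.006]
 [ 0.743 -0.149  0.006]
 [ 0.5   -0.248  0.006]
 [ 0.433 -0.08   0.006]]
[0.17697397 0.26295804 0.18110412 0.26093703]
cam in tool [ 7.41005774e-02  5.98391569e-05 -1.58675130e-01] 
 [[ 0.    1.    0.  ]
 [-0.97  0.   -0.26]
 [-0.26 -0.    0.97]] 315.044493938583
[ 0.58825019 -0.1157208   0.006     ] 21.676738162354063
[ 0.3140453   0.61426956 -0.33319883  1.81620568  0.27805971  0.75702337
 -1.35864406]
[ 0.355912    0.40789501 -0.38110587  1.71384443  0.17066918  1.05259131
 -1.27417653]
[ 0.36420931  0.32139679 -0.38798411  1.59612121  0.12631468  1.2489224
 -1.23832939]
[ 0.53867986  0.68452343 -0.64043288  1.80838988  0.5376917   0.8296917
  1.58150686]
[ 0.64004141  0.48944198 -0.77181872  1.70435062  0.37628255  1.10241556
  1.70299178]
[ 0.64726208  0.38937961 -0.77419252  1.58674932  0.28065479  1.28059757
  1.77871799]
```

Run:
```python
from h import *
yaw=np.radians(21.7);m=np.array([.588,-.116]);R=down(yaw)
ex=np.array([np.cos(yaw),np.sin(yaw)]);ey=np.array([-ex[1],ex[0]])
p=m-.06*ex+.02*ey
robot.move_ptp([*p,.16],R)
robot.pause(.2)
w=robot.camera_info("wrist");f=robot.grab_frame("wrist")
cv2.imwrite("pics/w1.png",cv2.resize(f[:,:,::-1],(800,600)));np.savez("w1.npz",f=f,**w)
print(robot.get_state()['time'],robot.get_state()['ee_pos'])
```

```text
2.2667 [ 0.52479142 -0.12003949  0.1599651 ]
```

View pics/w1.png

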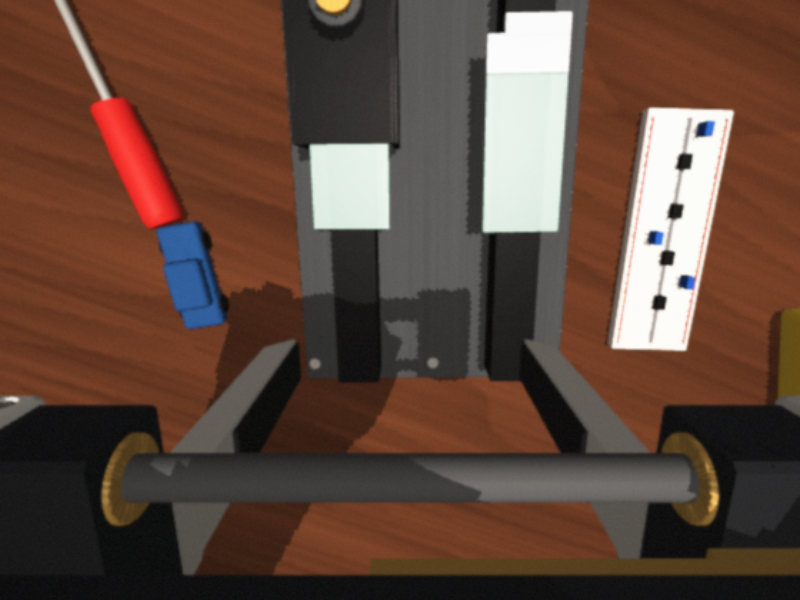

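The hooded plate spans view px (310,143) to (390,229). Its colour is uniformly clear and no notch shows at its near end, so the frosted end should be under the hood. Now its position.

Run:
```python
from h import *
d=np.load("w1.npz");i={k:d[k] for k in d.files};f=d['f'].astype(int)
print(f[120,245],f[150,245],f[115,365],f[30,370])
m=((f[:,:,1]>150)&(f[:,:,1]>f[:,:,0]+6)).astype(np.uint8)   # greenish-white
n,l,s,c=cv2.connectedComponentsWithStats(m)
for k in range(1,n):
    if s[k,4]>500:
        cnt=cv2.findContours((l==k).astype(np.uint8),0,1)[0][0]
        P=ray(i,cnt[:,0,:],.04)[:,:2].astype(np.float32)
        r=cv2.minAreaRect(P*1000);print(s[k],r,'\n',cv2.boxPoints(r).round(1))
```

```text
[227 239 229] [224 237 228] [230 241 232] [252 251 251]
[ 338   50   60  113 6142] ((631.9082641601562, -149.9951629638672), (89.4691162109375, 46.6321907043457), 22.63320541381836) 
 [[ 581.6 -145.7]
 [ 599.6 -188.7]
 [ 682.2 -154.3]
 [ 664.2 -111.3]]
[ 217  101   56   60 3228] ((576.8992919921875, -60.90330123901367), (49.168914794921875, 46.7679328918457), 20.97579574584961) 
 [[545.6 -47.9]
 [562.3 -91.5]
 [608.2 -73.9]
 [591.5 -30.3]]
```

Run:
```python
from h import *
yaw=np.radians(21.7);R=down(yaw);u=np.array([np.cos(yaw),np.sin(yaw),0])
g=np.array([.5707,-.0632,.037])
def rep(t):
    s=robot.get_state();print(t,round(s['time'],2),s['ee_pos'].round(4),s['force'].round(1),round(s['opening'],4))
robot.gripper_to(.068)
robot.move_ptp([g[0],g[1],.10],R)
print(robot.move_linear(g,.08,threshold=6));rep('down')
robot.gripper_to(.03);rep('grip')
robot.move_linear(g-.082*u,.06);rep('pulled')
w=robot.camera_info("wrist");f=robot.grab_frame("wrist")
cv2.imwrite("pics/w2.png",f[:,:,::-1]);np.savez("w2.npz",f=f,**w)
```

```text
False
down 4.27 [ 0.571  -0.0632  0.0374] [ 0.3 -0.1 -0.4] 0.0678
grip 4.75 [ 0.5708 -0.0632  0.0372] [-0.9  0.   4.3] 0.0453
pulled 6.27 [ 0.4939 -0.0939  0.0372] [0.7 0.  9.6] 0.0454
```

View pics/w2.png

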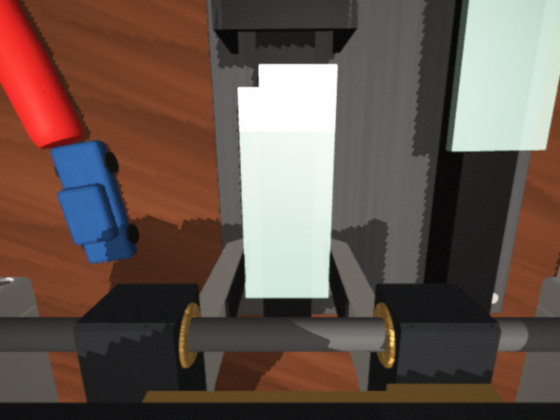

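The plate is now out. Its white frosted end is at the far side (rows 65–131), and the notch is at far left (240–260, 65–88), which is +x,+y, so the label side is up. I'll check the clearance, then regrasp at the middle.

Run:
```python
from h import *
yaw=np.radians(21.7);R=down(yaw);u=np.array([np.cos(yaw),np.sin(yaw),0])
d=np.load("w2.npz");i={k:d[k] for k in d.files}
P=ray(i,[(298,65),(287,297)],.04);L=P[0]-P[1];print(P.round(4),np.linalg.norm(L),np.degrees(np.arctan2(L[1],L[0])))
c=P.mean(0);m=np.array([.5998,-.0521,.04]);print('mid in front of mouth',(m-c)@u)
# tilt candidates: plate x axis (cos yaw2*.707,..,.707); tool rotated about its y
from scipy.spatial.transform import Rotation as Ro
for a in (21.7,0,-20,-45,45):
  D=down(np.radians(a))
  T=D@Ro.from_euler('y',45,degrees=True).as_matrix(); 
  if T[2,0]<0: T=D@Ro.from_euler('y',-45,degrees=True).as_matrix()
  for p in([.5,-.1,.25],[.55,-.1,.28],[.5,-.2,.3]):
    print(a,p,T[:,0].round(2),T[:,2].round(2),robot.ik(p,T))
```

```text
[[ 0.5899 -0.0614  0.04  ]
 [ 0.4782 -0.1005  0.04  ]] 0.11827979093845566 19.2703060170901
mid in front of mouth 0.0717579617821147
21.7 [0.5, -0.1, 0.25] [0.66 0.26 0.71] [ 0.66  0.26 -0.71] None
21.7 [0.55, -0.1, 0.28] [0.66 0.26 0.71] [ 0.66  0.26 -0.71] [ 0.52913445  0.03609308 -0.12185759  2.19421663 -1.09754696  0.59274421
  0.06595149]
21.7 [0.5, -0.2, 0.3] [0.66 0.26 0.71] [ 0.66  0.26 -0.71] [ 0.55141127  0.03658854  0.14322792  2.14140724 -1.01787854  0.82495076
  0.17497735]
0 [0.5, -0.1, 0.25] [0.71 0.   0.71] [ 0.71  0.   -0.71] [-0.9699846  -0.37886232  1.04987134  2.44093548  1.13688185  0.21660878
 -2.43168394]
0 [0.55, -0.1, 0.28] [0.71 0.   0.71] [ 0.71  0.   -0.71] [ 0.1933062  -0.06136841  0.01300094  2.29001162 -0.81321179  0.19990855
 -0.6201657 ]
0 [0.5, -0.2, 0.3] [0.71 0.   0.71] [ 0.71  0.   -0.71] [ 0.08735935 -0.11940899  0.42042437  2.27696528 -0.8881462   0.40735272
 -0.31836154]
-20 [0.5, -0.1, 0.25] [ 0.66 -0.24  0.71] [ 0.66 -0.24 -0.71] None
-20 [0.55, -0.1, 0.28] [ 0.66 -0.24  0.71] [ 0.66 -0.24 -0.71] [ 1.29337119 -0.09093337 -1.232599    2.263521
[... 205 characters left out ...]
0.25] [ 0.5  -0.5   0.71] [ 0.5  -0.5  -0.71] [ 0.84448683  0.0547073  -1.10196005  2.28810212  1.19042077  0.76701665
  2.79675587]
-45 [0.55, -0.1, 0.28] [ 0.5  -0.5   0.71] [ 0.5  -0.5  -0.71] None
-45 [0.5, -0.2, 0.3] [ 0.5  -0.5   0.71] [ 0.5  -0.5  -0.71] None
45 [0.5, -0.1, 0.25] [0.5  0.5  0.71] [ 0.5   0.5  -0.71] [ 1.38000076  0.24791588 -0.89491508  2.12150119 -0.8183813   0.81375303
  0.30119958]
45 [0.55, -0.1, 0.28] [0.5  0.5  0.71] [ 0.5   0.5  -0.71] [ 1.2875999   0.28367509 -0.88421596  2.00313541 -0.74293776  0.8155919
  0.15339043]
45 [0.5, -0.2, 0.3] [0.5  0.5  0.71] [ 0.5   0.5  -0.71] [ 1.41290891  0.28267942 -0.77578939  1.92735644 -0.6981017   1.02593129
  0.25972374]
```

Run:
```python
from h import *
from scipy.spatial.transform import Rotation as Ro
yaw=np.radians(21.7);R=down(yaw)
def rep(t):
    s=robot.get_state();print(t,round(s['time'],2),s['ee_pos'].round(4),s['force'].round(1),round(s['opening'],4))
robot.gripper_to(.064);rep('open')
c=np.array([.533,-.0800,.037])
print(robot.move_linear(c,.06,threshold=6));rep('at mid')
robot.gripper_to(.03);rep('grip')
robot.move_linear([c[0],c[1],.13],.08);rep('up')
w=robot.camera_info("wrist");f=robot.grab_frame("wrist")
cv2.imwrite("pics/w3.png",f[:,:,::-1])
T=R@Ro.from_euler('y',45,degrees=True).as_matrix()
if T[2,0]<0: T=R@Ro.from_euler('y',-45,degrees=True).as_matrix()
try:
    robot.move_linear([.55,-.10,.27],.08);rep('high')
    robot.move_linear([.56,-.12,.29],.02,frame=T);rep('tilt')
except robot.PlanningError as e: print('PE',e,robot.ik([.56,-.12,.29],T))
robot.pause(.3)
f=robot.grab_frame("wrist");g=robot.grab_frame("scene")
cv2.imwrite("pics/e.png",np.hstack([cv2.resize(x,(400,300)) for x in (cv2.imread("pics/w3.png"),f[:,:,::-1])]))
cv2.imwrite("pics/s.png",cv2.resize(g[80:360,100:474,::-1],(800,600)));rep('end')
```

```text
open 6.83 [ 0.4943 -0.0935  0.0369] [ 0.7 -0.  -0.4] 0.0639
False
at mid 7.66 [ 0.5327 -0.0801  0.0369] [-0.3  0.6  0.3] 0.064
grip 8.09 [ 0.5329 -0.0801  0.037 ] [-1.2 -0.5  1.8] 0.0451
up 9.4 [ 0.5327 -0.08    0.1295] [-0.3 -1.  -2.2] 0.0458
high 11.38 [ 0.5498 -0.0999  0.2696] [ 0.1  0.2 -1.2] 0.0453
tilt 13.14 [ 0.5601 -0.12    0.2902] [-0.   1.6 -0.4] 0.0457
end 13.54 [ 0.56   -0.1199  0.29  ] [ 0.   0.7 -0.6] 0.0458
```

View pics/e.png

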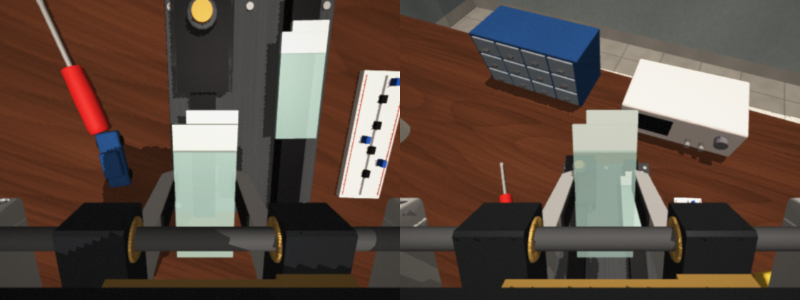

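View pics/s.png

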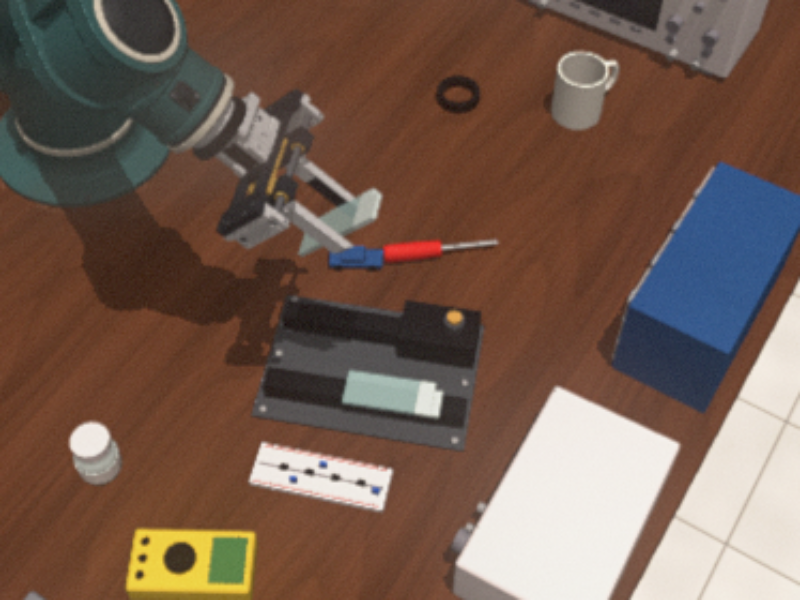

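The plate sits the same in the wrist view before and after the tilt (far edge at row ~124, near edge at ~257), so it hasn't slipped. The frosted end is uppermost and the fingers are on the clear part. The other plate and the bystanders look unmoved, so I'm handing in.

Run:
```python
from rig import robot
s=robot.get_state();print(s['time'],s['ee_pos'],s['opening'],s['tool_rot'].round(2).tolist(),abs(s['joint_vel']).max())
robot.sign_off()
```

```text
13.5417 [ 0.5600375  -0.11992646  0.29001657] 0.04582251594269561 [[0.66, 0.37, 0.66], [0.26, -0.93, 0.26], [0.71, 0.0, -0.71]] 0.0021588414841367406
the job is handed in; nothing more can be done
```

I drew the hooded plate straight out along its bed and finished holding it at about 0.29 m, tipped 45° with the frosted end up and the label side up. I handed the job in at 13.5 s on the robot's clock; the sign-off gives no verdict.

- **Drawing out:** I pulled the plate 82 mm. Its middle then measured about 72 mm in front of the hood mouth, against the 60 mm needed.
- **Frosted end:** The notch showed at the far-left (+x, +y) corner of the white end, so the label side was up. I then let go and regrasped the plate at its middle, on the clear part.
- **Last checks:** The opening was 45.8 mm, which matches the 46 mm plate. The arm was still, and the plate sat the same in the wrist view before and after the tilt. The other plate and the bystanders looked unmoved in the scene view, though I judged this by eye and did not measure it.
- **Small disagreements:** One rough measurement of the plate gave 118 mm instead of 120 mm, and a heading of 19.3° where the jig's is about 21.7°. I put this down to picking pixels by hand. It did not affect the grasp.

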